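Index the sample turntable by one place

ROBOT

A 6-joint arm with a two-finger parallel gripper is mounted at the origin on a cart in front of the work surface, level with it; the furniture and walls round the work are solid. World frame = base frame: x ahead of the robot, y to its left, z up, the work surface at z = 0. Lengths are in mm, angles in rad, forces in N, time in s.
With the tool pointing down it reaches from about 300 to 750 mm from the base axis. Payload 8.5 kg.
Tool frame: the origin (TCP) lies between the finger pads; the fingertips stand 8 mm ahead of it and the grasp point (between the pads) lies 11 mm behind it; z points along the fingers, x is the direction in which the jaws open and shut, and the axes are right-handed (so a half turn about z gives the same grasp; the last joint's range is limited). The gripper opens to 85 mm and grips with 20 to 120 N. Pads are 22 mm wide; open, the fingers measure 114 mm over their backs; the gripper's body (76 mm by 85 mm) begins 54 mm behind the grasp point. The pads swing forward as they close: fully open they stand 13 mm farther back than shut.
Start: joints at [-0.215, 0.381, 1.297, -0, 1.464, -0.215], TCP at [549.982, 0.002, 239.322] pointing down, gripper open.
Joint ranges: [-3.11, 3.11], [-0.89, 2.33], [0.22, 2.48], [-1.42, 4.56], [0.17, 2.85], [-2.88, 2.88]. Speed limits (rad/s): [2.39, 2.39, 3.14, 3.14, 3.14, 3.14].

INTERFACE

Orientations are given as a unit quaternion [x, y, z, w].
In Python, from bench import r gives the robot as it stands.
- The arm moves only by the shell command python3 -m pendant 'ROWS' [OPENING] [FORCE]. ROWS is JSON, a list of rows, each a list of 6 numbers: the shift along the world's x, y, z in mm, then the turn, a rotation vector about the world's x, y, z in rad. A call has 1 to 12 rows; each row shifts and turns the pose as measured when the row begins; what a row does not reach is not made up. A row lasts 1/10 s, in which the tool goes at most 50 mm and 8.59 degrees, less where a joint would pass 70% of its speed; a pose out of reach is approached as far as the arm can. A call is refused whole if a number of a shift passes 50 or a number of a turn 0.15, either way. A call with a gripper value outside its range is refused whole. OPENING is the closure, from 0 (fully open) to 1 (shut), set as the call begins (- or left out, the last holds). The fingers move at their own pace and stop on an object; FORCE is the grip in N (left out, the last holds). Time passes only in rows, so rows that do not move let the fingers close. It gives the time, the measured TCP pose, the force and the opening at its end, in the units of the state.
- r.get_state(): the state, without advancing time (a new reading comes with each control period).
- r.camera(name): name is "scene" or "side" or "wrist"; returns a dict with "image" (420x560x3 uint8, blue, green, red), "vfov" (degrees; the focal length in pixels is half the picture's height over the tangent of half this angle, whatever the lens; pixels are square), "cx", "cy" (the principal point, pixels), "distortion" ([k1, k2, p1, p2, k3] as OpenCV has them; the pictures are not rectified), "R" (3x3) and "t" (3): a world point X has camera coordinates R X + t; the wrist camera has in their place "mount" (4x4, takes a point from camera to tool coordinates, whose origin is the TCP and whose axes are the tool frame's). Camera axes: x right, y down, z forward; pixel columns grow to the right and rows downward; lengths in mm; the calibration is good to about 2 mm. A picture is of the moment at which its call begins: read the wrist's pose just before it. There is no depth.
- r.hand_in(): hands the job in, once; it reports no verdict.
The state is a dict: "t": time; "qpos": joint angles; "dq": joint speeds; "joint_efforts": joint torques, N m; "tcp_pos": TCP position; "ee_rot": TCP orientation; "ft_force": force on the tool from outside, world axes, zero at the start; "torque": the same for the moment, N m; "width": finger opening in mm.
Only numpy, scipy, OpenCV 4.12 (cv2) and the standard library are available. Lean on these libraries where they do the work, as an engineer would, in place of code of your own. Each camera call takes 0.05 s, during which the arm holds its last target.

TASK

Bring the next vial under the reader: with the fingertips press the red indexing plunger down, turn the table with it one place anticlockwise (seen from above, the way the arrow points) to the next notch, and let the plunger spring fully up there so that the table is locked, then come away clear. Do not turn the table backwards or past that notch, do not lift or tip the vials, and leave the other things alone.

Things in the scene. Friction and masses are not known exactly. Their poses are not given: they have to be found in the camera images.
- turntable_base: fixed sample turntable. Origin: on the vertical turning axis at the worktop; its x axis points level from the turning axis to the column of the reader (column 166 mm from the axis, black arm and white reading head over the table, top 157 mm high); z up. Grey foot 170 mm across; steel index plate 200 mm across, 30 to 42 mm above the worktop, with six notches 60 degrees apart in its rim. Fixed to the worktop.
- table (a joint): angle of the turning table (white disc 156 mm across, top 54 mm high, six blue pockets on a 110 mm circle, a curved black arrow in the middle, one aluminium arm out to 145 mm from the axis that carries the plunger). 0 at the start, grows anticlockwise seen from above, the way the arrow points; the next notch is at 1.047 (60 degrees). Turns very easily (less than 0.05 N m) when the plunger is pressed, locked in a notch otherwise.
- plunger (a joint): how far the indexing plunger is pressed (m): 0 fully up, 0.012 end stop. Sprung upwards (about 3 N at first, 7 N at the end stop). It rides on the table's arm and goes round with it. Its brass tooth leaves the notch at about 0.009; let go between notches it stays there, sliding under the plate, and springs up in a notch, drawing the table true from about 5 mm off. A fingertip may slip some mm in the cup.
- cup_floor (a point): middle of the floor of the red thumb cup on top of the plunger, the place to press. The cup is 50 mm across outside, 44 mm inside at the rim (41 mm at the floor), its rim 10 mm above this floor; it stands 118 mm from the turning axis, floor 76 mm above the worktop while the plunger is up, at 150 degrees (anticlockwise) from the base's x axis at the start and 210 degrees when done.
- vial_0_mid (a point): middle (half-way up) of a loose vial, 23 mm across and 44 mm tall, black cap, amber filling, standing in the 26 mm wide, 14 mm deep pocket under the reader at the start
- vial_1_mid (a point): middle of a loose vial of the same size, white cap, in the next pocket, 60 degrees clockwise of the first: it comes under the reader
- vial_2_mid (a point): middle of a loose vial of the same size, black cap, green filling, one pocket further clockwise
- beaker: empty glass beaker, 60 mm across, 70 mm tall, loose bystander; origin at its underside
- bottle_blue_cap: the clear lab bottle with a blue cap, nearest the robot of its group, 56 mm across, 105 mm tall, loose bystander; origin at its underside
- tape_roll: roll of cream tape, 96 mm across, 19 mm tall, lying flat, loose bystander; origin at its underside
- red_marker: white marker pen with a red cap, 140 mm long, 15 mm thick, loose bystander; origin at its underside

How it is judged:
By the outcome, as a careful person would: the job done as asked, in the order asked, and still so for the second after the job is handed in, with the robot touching nothing.
It also fails if it takes over 35 s, if anything falls off the work surface, if the arm or the gripper's body presses on something with over 40 N, if the wrist force passes 120 N, or if a joint passes its speed limit or range.

## Working session

There is one attempt and no reset: what is moved stays moved. The work goes in short steps, Python scripts to look and compute and a shell command to move; the robot and the scene stay as the last step left them, time stands still between calls to the robot, and variables do not carry over. Pictures are saved under pics/ and viewed, and the job is handed in when it is done.

```bash
mkdir -p pics; ls; python3 - <<'E'
from bench import r
import cv2
s=r.get_state(); print(s)
for n in("scene","side","wrist"):
    c=r.camera(n); cv2.imwrite(f"pics/{n}0.png",c["image"]); print(n,{k:v for k,v in c.items() if k!="image"})
E
```

```text
pics
{'t': 0.0, 'qpos': array([-2.15288818e-01,  3.81198023e-01,  1.29828767e+00,  7.01055046e-06,
        1.46359531e+00, -2.15311380e-01]), 'dq': array([-2.93203563e-04,  3.15934674e-04, -3.75473541e-05,  7.88296804e-04,
       -3.50282612e-04, -6.40425815e-06]), 'joint_efforts': array([-1.00240642e-03, -4.48466885e+01, -2.31285810e+01, -2.87182611e-04,
        4.73836102e-03,  1.77242771e-05]), 'tcp_pos': array([5.49709409e+02, 6.91406366e-02, 2.38701610e+02]), 'ee_rot': array([ 9.99999723e-01,  1.09031239e-05, -7.26249203e-04, -1.62390411e-04]), 'ft_force': array([-0.56762036,  0.58638827,  0.26392499]), 'torque': array([ 0.00880944, -0.02588527, -0.06250488]), 'width': 85.15922853393137}
scene {'vfov': 54.859806340335886, 'cx': 272.0961065529101, 'cy': 206.240019006527, 'distortion': array([-0.00549991,  0.        ,  0.        ,  0.        ,  0.        ]), 'R': array([[ 0.52735508, -0.84951405, -0.01491638],
       [-0.66812682, -0.40378147, -0.62495365],
       [ 0.52488395,  0.33953852, -0.78051934]]), 't': array([-279.93513764,  407.27300672,  899.94832649])}
side {'vfov': 45
[... 189 characters left out ...]
4839, -0.00820306],
       [-0.18153343, -0.62904885, -0.75587245],
       [ 0.19752585,  0.72965334, -0.65466751]]), 't': array([-511.20204545,  156.6290805 , 1154.32617519])}
wrist {'vfov': 69.53586214006151, 'cx': 277.1044660264667, 'cy': 206.80916974858542, 'distortion': array([-0.04579623,  0.        ,  0.        ,  0.        ,  0.        ]), 'mount': array([[ 9.99999251e-01,  5.63480417e-05,  1.22296165e-03,
         5.81171724e-02],
       [-4.25476252e-04,  9.52668125e-01,  3.04011946e-01,
        -7.77007265e+01],
       [-1.14794610e-03, -3.04012238e-01,  9.52667435e-01,
        -1.35399853e+02],
       [ 0.00000000e+00,  0.00000000e+00,  0.00000000e+00,
         1.00000000e+00]])}
```

View pics/scene0.png

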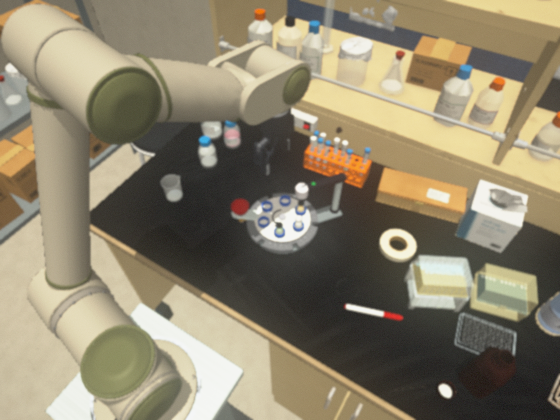

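View pics/side0.png

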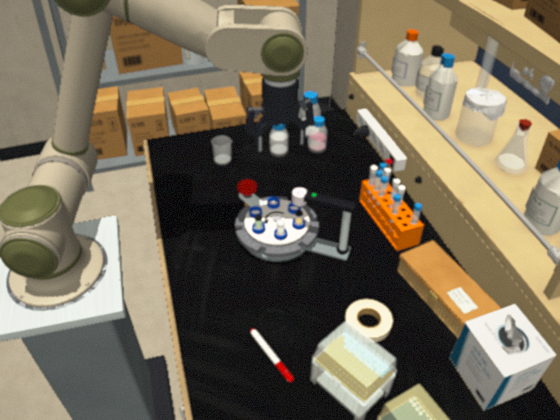

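View pics/wrist0.png

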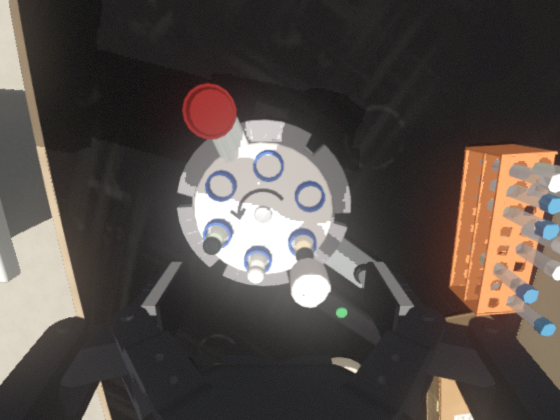

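The wrist view shows the table well: the cup is at (210,111), the hub at (263,213), the reader head at (310,283), and the arrow is anticlockwise. Next I'll get metric positions.

```bash
cat > h.py <<'E'
import numpy as np, cv2
from scipy.spatial.transform import Rotation as Ro
from bench import r
def cam(n):
    s=r.get_state(); c=r.camera(n); im=c["image"]; f=im.shape[0]/2/np.tan(np.radians(c["vfov"]/2))
    K=np.array([[f,0,c["cx"]],[0,f,c["cy"]],[0,0,1]])
    if n=="wrist":
        M=c["mount"]; T=Ro.from_quat(s["ee_rot"]).as_matrix()
        A=T@M[:3,:3]; o=T@M[:3,3]+s["tcp_pos"]
    else: A=c["R"].T; o=-A@c["t"]
    return dict(im=im,K=K,d=c["distortion"],A=A,o=o,s=s)
def pt(c,uv,z):
    p=cv2.undistortPoints(np.array([[uv]],float),c["K"],c["d"])[0,0]
    v=c["A"]@np.array([p[0],p[1],1.]); return c["o"]+v*(z-c["o"][2])/v[2]
def proj(c,X):
    R=c["A"].T; t=-R@c["o"]
    return cv2.projectPoints(np.array([X],float),cv2.Rodrigues(R)[0],t,c["K"],c["d"])[0][0,0]
def blobs(c,lo,hi,mn=30):
    h=cv2.cvtColor(c["im"],cv2.COLOR_BGR2HSV)
    m=cv2.inRange(h,lo,hi)
    cs,_=cv2.findContours(m,cv2.RETR_EXTERNAL,cv2.CHAIN_APPROX_NONE)
    return sorted([k for k in cs if cv2.contourArea(k)>mn],key=cv2.contourArea)[::-1]
def red(c,mn=30):
    h=cv2.cvtColor(c["im"],cv2.COLOR_BGR2HSV)
    m=cv2.inRange(h,(0,130,60),(8,255,255))|cv2.inRange(h,(170,130,60),(180,255,255))
    cs,_=cv2.findContours(m,cv2.RETR_EXTERNAL,cv2.CHAIN_APPROX_NONE)
    return sorted([k for k in cs if cv2.contourArea(k)>mn],key=cv2.contourArea)[::-1]
E
python3 - <<'E'
from h import *
for n in("wrist","side","scene"):
    c=cam(n)
    print(n,"red")
    for k in red(c)[:3]:
        (x,y),(a,b),th=cv2.fitEllipse(k); print((x,y),a,b,cv2.contourArea(k), pt(c,(x,y),86).round(1))
    print("blue")
    P=[]
    for k in blobs(c,(105,90,40),(130,255,255),15)[:14]:
        if len(k)<5: continue
        (x,y),(a,b),th=cv2.fitEllipse(k); print(np.round([x,y,a,b]),pt(c,(x,y),54).round(1))
    if n=="wrist": print("hub",pt(c,(263,213),58),pt(c,(310,285),140), "vials",pt(c,(257,275),84),pt(c,(212,247),84))
    if n=="side": print("beaker",pt(c,(222,158),0))
    if n=="scene":print("beaker",pt(c,(174,198),0))
E
python3 - <<'E'
import cv2
im=cv2.imread('pics/wrist0.png')[80:320,130:400]
cv2.imwrite('pics/wrist0z.png',cv2.resize(im,None,fx=2.4,fy=2.4))
E
```

```text
wrist red
(208.41111755371094, 110.30304718017578) 53.18406677246094 55.36979675292969 2310.0 [487.2  78.3  86. ]
blue
[268. 165.  28.  29.] [540.3  21.9  54. ]
[310. 197.  26.  27.] [585.8 -12.6  54. ]
[217. 235.  23.  26.] [480.7 -57.9  54. ]
[220. 186.  26.  28.] [487.4  -1.1  54. ]
[257. 262.  21.  25.] [526.4 -92.3  54. ]
hub [534.47171394 -30.32576549  58.        ] [579.3209136  -69.97762431 140.        ] vials [528.19979304 -92.74121812  84.        ] [481.38100248 -59.37982165  84.        ]
side red
(246.77593994140625, 186.54200744628906) 16.09398078918457 20.546918869018555 255.5 [486.2  69.3  86. ]
(284.2499694824219, 371.2562561035156) 9.103911399841309 27.48689079284668 179.0 [ 430.1 -444.6   86. ]
(524.4546508789062, 123.94463348388672) 9.202653884887695 10.324838638305664 69.5 [1368.9  133.    86. ]
blue
[255. 211.  10.  12.] [491.2  10.2  54. ]
[273. 201.  11.  13.] [543.1  33.2  54. ]
[294. 208.  10.  11.] [585.9  -4.   54. ]
[298. 222.  11.  12.] [580.9 -56.7  54. ]
[258. 226.  11.  13.] [486.2 -43.   54. ]
[280. 232.  11.  12.] [529.7 -78.6  54. ]
beaker [467.78934637 324.99511203   0.        ]
scene red
(239.4608917236328, 205.84107971191406) 14.5108642578125 17.348499298095703 195.0 [485.   75.7  86. ]
(392.6268005371094, 315.8441162109375) 7.064310550689697 21.99501609802246 112.0 [ 402.3 -400.    86. ]
blue
beaker [459.30774127 311.54720056   0.        ]
```

View pics/wrist0z.png

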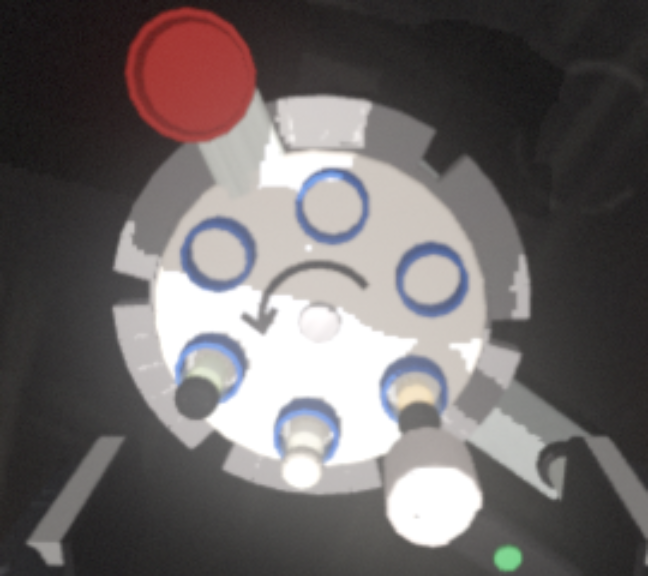

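```bash
python3 - <<'E'
from h import *
from scipy.optimize import least_squares
c=cam("wrist"); s=cam("side"); sc=cam("scene")
h=cv2.cvtColor(sc["im"],cv2.COLOR_BGR2HSV)
bl=[]
for k in blobs(sc,(105,60,30),(135,255,255),8):
    (x,y),rr=cv2.minEnclosingCircle(k)
    if 240<x<330 and 180<y<250: bl.append((x,y)); print("scene",x,y,rr,pt(sc,(x,y),54).round(1))
# wrist model: axis x,y ; heading; camera shift dz ; clear pockets + cup + axis fixed height
obs=[((268,165),54,55,90),((310,197),54,55,30),((220,186),54,55,150)]
k=blobs(c,(105,90,40),(130,255,255),15)
E=[cv2.fitEllipse(q)[0] for q in k]
def near(p): return min(E,key=lambda e:np.hypot(e[0]-p[0],e[1]-p[1]))
pk=[near((268,165)),near((310,197)),near((220,186))]
cup=cv2.fitEllipse(red(c)[0])[0]
def f(p,full=False):
    x,y,th,dz,dx,dy=p
    cc=dict(c); cc["o"]=c["o"]+np.array([0,0,dz])
    cc["A"]=Ro.from_rotvec([dx,dy,0]).as_matrix()@c["A"]
    res=[]
    for q,a in zip(pk,(120,60,180)):  # cup angle th=150 deg; pockets relative to column heading
        a=th+np.radians(a)
        res+=list(proj(cc,(x+55*np.cos(a),y+55*np.sin(a),54))-q)
    a=th+np.radians(150)
    res+=list(proj(cc,(x+118*np.cos(a),y+118*np.sin(a),86))-cup)
    return np.array(res)
for free in ([0,1,2],[0,1,2,3]):
    p0=np.array([533,-33,np.radians(-33),0,0,0])
    def g(q):
        p=p0.copy(); p[free]=q; return f(p)
    o=least_squares(g,p0[free]); print(free,o.x,np.degrees(o.x[2]),o.fun.round(1))
d=c["A"].T@(np.array([487,78,86])-c["o"]); print("depth",d,"cup px expected",50*c["K"][0,0]/d[2],cv2.fitEllipse(red(c)[0]))
E
```

```text
scene 279.8636474609375 232.81817626953125 5.005274772644043 [484.5 -54.5  54. ]
scene 266.0 203.5 5.02503776550293 [551.3  32.3  54. ]
scene 285.0 197.5 4.272101879119873 [598.6  -2.8  54. ]
scene 267.0 208.0 4.123205661773682 [538.9  21.1  54. ]
scene 284.5 202.5 4.527792930603027 [581.8 -11.1  54. ]
scene 297.5 226.0 4.924529075622559 [528.9 -84.   54. ]
scene 263.5 224.0 4.609872341156006 [486.4  -0.7  54. ]
scene 300.5 209.5 5.147915363311768 [583.3 -62.8  54. ]
scene 263.0 219.0 4.123205661773682 [500.1   9.7  54. ]
[0, 1, 2] [532.80584701 -32.68870639  -0.65573066] -37.570599464786 [-0.3 -0.3 -1.9 -0.8  1.3 -1.9  0.7  2.2]
[0, 1, 2, 3] [533.73919198 -31.17439184  -0.65726304 -10.45547533] -37.65839829313737 [ 0.4  0.1 -0.   0.6  0.4 -1.  -0.7  0.4]
depth [-63.22028305 -88.00042822 274.71523163] cup px expected 55.059116323979076 ((208.22303771972656, 110.25890350341797), (53.029537200927734, 55.50136947631836), 161.542236328125)
```

```bash
python3 -m pendant '[[-16,20,-15,0,0,0],[-16,20,-15,0,0,0],[-16,20,-15,0,0,0],[-14,18,-15,0,0,0],[0,0,0,0,0,0],[0,0,0,0,0,0]]' 1 40
python3 - <<'E'
from h import *
c=cam("wrist"); cv2.imwrite("pics/w1.png",c["im"]); print(c["s"]["tcp_pos"],c["s"]["width"],c["s"]["ft_force"])
for k in red(c)[:2]:
    e=cv2.fitEllipse(k); print(e,pt(c,e[0],86))
t=c["s"]["tcp_pos"]+[0,0,-8]; print("tip px",proj(c,t))
E
```

```text
t: 1.05
tcp_pos: [486.2, 79.6, 177.9]
ee_rot: [1.0, -0.001, 0.001, 0.0]
ft_force: [0.3, 0.1, 0.2]
width: 0.3
[486.19130027  79.61496982 177.89607884] 0.30479869189663156 [0.26145549 0.10202459 0.16337837]
((277.6905517578125, 213.94532775878906), (56.93726348876953, 61.33230209350586), 78.63516998291016) [487.21417598  78.75358152  86.        ]
tip px [276.58340213 264.14872474]
```

View pics/w1.png

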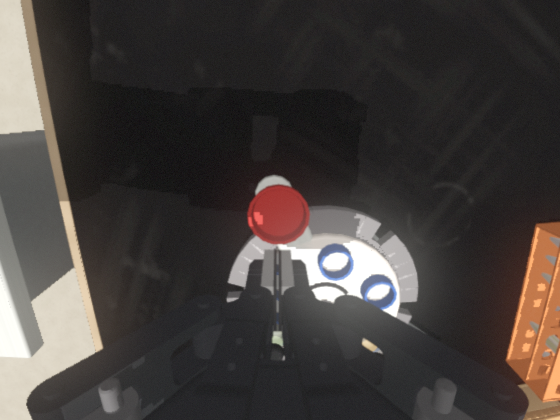

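```bash
python3 - <<'E'
from h import *
c=cam("wrist")
for k in blobs(c,(105,90,40),(130,255,255),15)[:6]:
    if len(k)<5: continue
    (x,y),(a,b),th=cv2.fitEllipse(k); print(np.round([x,y,a,b],1),pt(c,(x,y),54).round(1),pt(c,(x,y),57).round(1))
for n in("side","scene"):
    c=cam(n); im=c["im"]; 
    im=im[150:280,200:370] if n=="side" else im[150:270,210:370]
    cv2.imwrite(f"pics/{n}1.png",cv2.resize(im,None,fx=4,fy=4,interpolation=cv2.INTER_CUBIC))
E
```

```text
[379.9 295.   25.5  30.3] [589.9 -18.8  54. ] [588.7 -16.7  57. ]
[336.  264.1  28.6  31.5] [543.4  16.4  54. ] [542.7  18.   57. ]
```

View pics/side1.png

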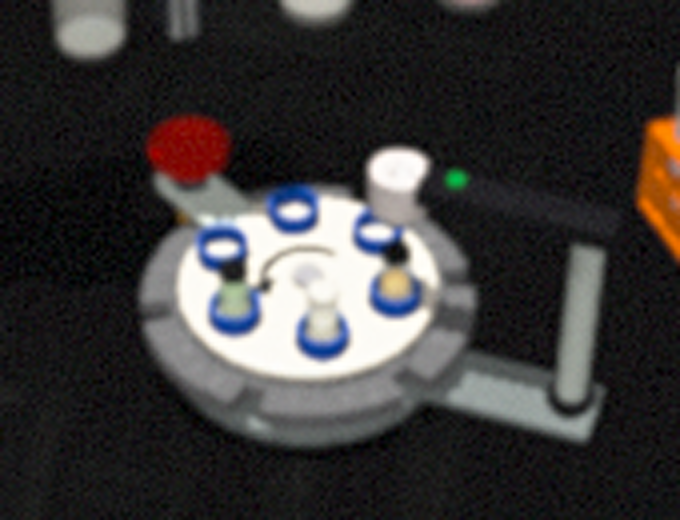

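View pics/scene1.png

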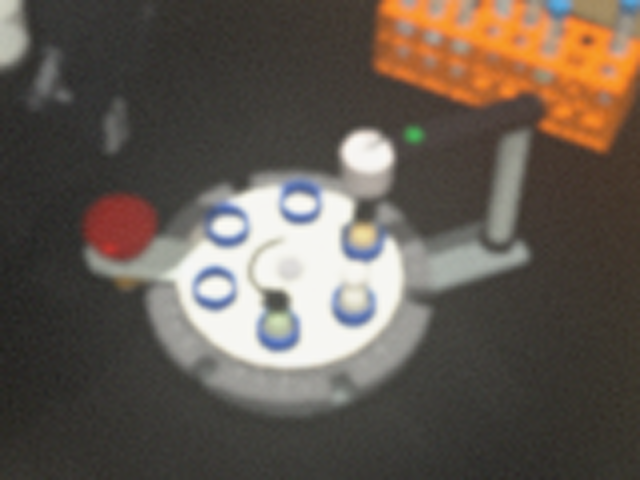

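```bash
python3 - <<'E'
from h import *
c=cam("wrist")
# first view reconstructed: same orientation, tcp (549.71,0.07,238.7)
c0=dict(c); 
M=r.camera("wrist")["mount"]; T=Ro.from_quat([0.99999972,1.09e-5,-7.26e-4,-1.62e-4]).as_matrix()
c0["A"]=T@M[:3,:3]; c0["o"]=T@M[:3,3]+np.array([549.71,0.07,238.7])
for z in (54,60,64,68): print(z,pt(c0,(268.2,165.2),z)[:2].round(1),pt(c,(336,264.1),z)[:2].round(1),pt(c0,(310,196.7),z)[:2].round(1),pt(c,(379.9,295),z)[:2].round(1))
for z in (54,60,64,66): 
    P=np.array([pt(c0,q,z)[:2] for q in((268.2,165.2),(310,196.7),(220.3,186))])
    # circle centre: O = P0 + ... hexagon: centre = P1+P2-P0
    O=P[1]+P[2]-P[0]; print(z,O.round(1),np.linalg.norm(P-O,axis=1).round(1),"hub",pt(c0,(263,213),58)[:2].round(1))
    d=np.array([487.2,78.6])-O; print(np.linalg.norm(d),np.degrees(np.arctan2(d[1],d[0])))
E
```

```text
54 [540.4  22.2] [543.9  15.8] [586.1 -12.6] [590.4 -19.5]
60 [540.6  23.2] [542.5  19.1] [585.4 -10.9] [587.9 -15.4]
64 [540.7  23.9] [541.6  21.2] [585.   -9.8] [586.3 -12.7]
68 [540.8  24.6] [540.8  23.4] [584.5  -8.7] [584.7  -9.9]
54 [533.7 -35.4] [58.  57.1 57.4] hub [534.3 -30.2]
123.11223886538914 112.20242070290895
60 [534.  -33.3] [56.9 56.  56.4] hub [534.3 -30.2]
121.26931997412443 112.71410416801665
64 [534.2 -31.9] [56.1 55.3 55.6] hub [534.3 -30.2]
120.04621794035108 113.06393638048337
66 [534.3 -31.1] [55.8 55.  55.3] hub [534.3 -30.2]
119.43637092574117 113.24153604516262
```

```bash
python3 -m pendant '[[1.2,-1.3,-20,0,0,0],[0,0,-20,0,0,0],[0,0,-20,0,0,0],[0,0,-15,0,0,0],[0,0,-8,0,0,0],[0,0,0,0,0,0]]'
python3 - <<'E'
from h import *
c=cam("wrist"); cv2.imwrite("pics/w2.png",c["im"]); print(c["s"]["tcp_pos"],c["s"]["ft_force"])
t=c["s"]["tcp_pos"]+[0,0,-8]; print("tip px",proj(c,t))
E
```

```text
t: 1.95
tcp_pos: [490.3, 75.7, 93.7]
ee_rot: [1.0, -0.003, 0.004, 0.001]
ft_force: [0.3, -0.6, 0.9]
width: -0.1
[490.29067135  75.69565404  93.73019648] [ 0.3057484  -0.62137531  0.91706137]
tip px [276.48381807 264.14495997]
```

View pics/w2.png

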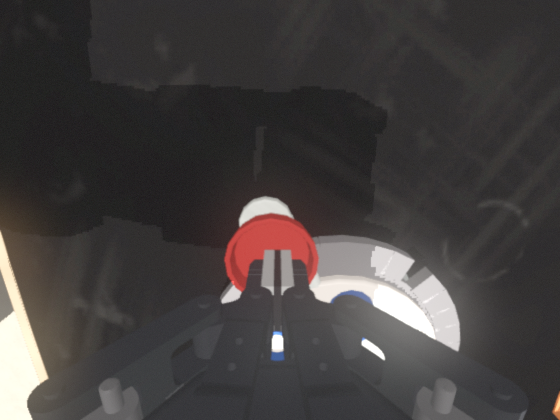

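```bash
python3 -m pendant '[[-3,2.6,0,0,0.008,0],[0,0,0,0,0,0]]'; python3 -m pendant '[[0,0,-4,0,0,0],[0,0,-4,0,0,0],[0,0,0,0,0,0]]'
```

```text
t: 2.2
tcp_pos: [488.1, 78.3, 95.6]
ee_rot: [1.0, -0.003, 0.001, 0.001]
ft_force: [0.9, 0.3, -0.2]
width: 0.2
t: 2.5
tcp_pos: [488.6, 78.5, 88.2]
ee_rot: [1.0, -0.003, 0.003, 0.001]
ft_force: [-0.3, -0.4, -0.8]
width: -0.1
```

```bash
python3 -m pendant '[[-0.5,0,-4,0,0,0],[-0.5,0,-4,0,0.004,0],[0,0,0,0,0,0]]'; python3 -m pendant '[[0,0,-4,0,0,0],[0,0,0,0,0,0]]';
```

```text
t: 2.8
tcp_pos: [488.2, 78.4, 80.0]
ee_rot: [1.0, -0.003, 0.001, 0.001]
ft_force: [-0.4, 1.2, 3.3]
width: 0.0
t: 3.0
tcp_pos: [488.6, 78.5, 76.4]
ee_rot: [1.0, -0.003, 0.002, 0.001]
ft_force: [0.2, 0.3, 5.3]
width: -0.2
```

```bash
python3 - <<'E'
from h import *
c=cam("wrist"); cv2.imwrite("pics/w3.png",c["im"]); print(c["s"]["tcp_pos"],c["s"]["ft_force"],c["s"]["ee_rot"])
E
```

```text
[488.55552068  78.544474    76.41078421] [0.24365426 0.34278686 5.29294091] [ 9.99993775e-01 -2.77308271e-03  2.03019741e-03  7.99380966e-04]
```

View pics/w3.png

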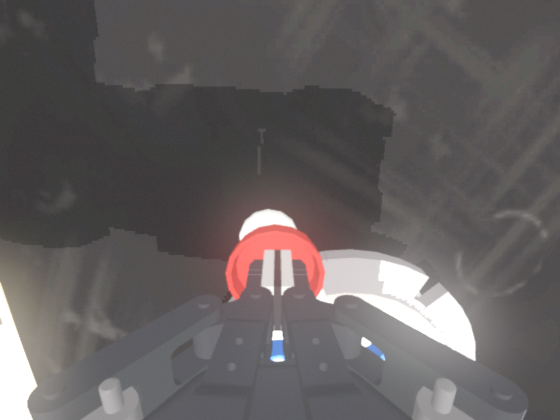

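The fingertips are in the cup at about (277,260) and the plunger is pressed roughly 7.5 mm. Next I press to the stop.

```bash
python3 -m pendant '[[-0.5,0,-4,0,0,0],[0,0,0,0,0,0]]'; python3 -m pendant '[[0,0,-1.5,0,0,0],[0,0,0,0,0,0]]'
```

```text
t: 3.25
tcp_pos: [488.9, 78.7, 73.6]
ee_rot: [1.0, -0.003, 0.003, 0.001]
ft_force: [-1.9, 1.7, 5.7]
width: -0.2
t: 3.45
tcp_pos: [489.4, 78.9, 73.1]
ee_rot: [1.0, -0.003, 0.004, 0.001]
ft_force: [-0.6, 1.8, 6.8]
width: -0.1
```

```bash
python3 -m pendant '[[-5,-2,-1.5,0,0.004,0],[-5,-2.3,-1,0,0.002,0],[-4.6,-2.5,-1,0,0,0]]'; python3 - <<'E'
from h import *
print(r.get_state()["ft_force"])
E
```

```text
t: 3.75
tcp_pos: [476.7, 72.4, 71.9]
ee_rot: [1.0, -0.003, 0.004, 0.0]
ft_force: [-1.5, 1.5, 11.9]
width: -0.6
[-1.46304609  1.51146475 11.86539749]
```

```bash
python3 - <<'E'
from h import *
c=cam("wrist"); cv2.imwrite("pics/w4.png",c["im"]); print(c["s"]["tcp_pos"],c["s"]["ft_force"])
O=np.array([534.3,-30.5]);d=c["s"]["tcp_pos"][:2]-O; print(np.linalg.norm(d),np.degrees(np.arctan2(d[1],d[0])))
E
```

```text
[476.7035171   72.42701213  71.91688801] [-1.46304609  1.51146475 11.86539749]
117.94627873814976 119.23075194344418
```

View pics/w4.png

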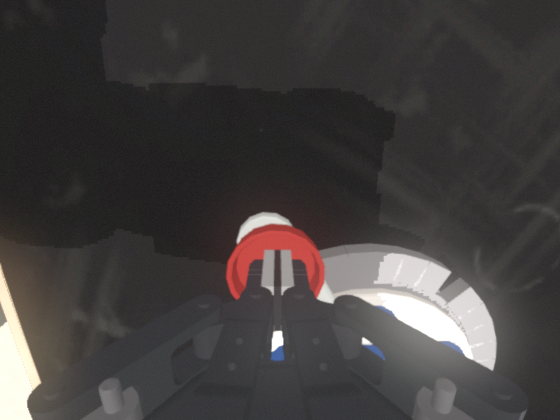

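```bash
python3 -m pendant '[[-5.3,-3.2,-0.7,0,0.004,0],[-5.1,-3.4,-0.7,0,0.002,0],[-5,-3.7,-0.7,0,0.002,0],[-4.8,-3.9,-0.7,0,0,0],[-4.5,-4.2,-0.7,0,0,0],[-4.3,-4.4,-0.7,0,0,0]]'; python3 - <<'E'
from h import *
c=dict(s=r.get_state())
O=np.array([534.3,-30.5]);d=c["s"]["tcp_pos"][:2]-O; print(np.linalg.norm(d),np.degrees(np.arctan2(d[1],d[0])))
E
```

```text
t: 4.4
tcp_pos: [449.2, 49.4, 72.0]
ee_rot: [1.0, -0.002, 0.005, 0.0]
ft_force: [-0.5, 1.2, 9.4]
width: 0.2
116.72472052691438 136.80763527634866
```

```bash
python3 -m pendant '[[-4.5,-4.3,-0.8,0,0.004,0],[-4.3,-4.5,-0.8,0,0.002,0],[-3.6,-5,-0.8,0,0.002,0],[-3.3,-5.2,-0.8,0,0.002,0],[-3.1,-5.4,-0.8,0,0,0],[-2.8,-5.5,-0.8,0,0,0]]'; python3 - <<'E'
from h import *
c=cam("wrist"); cv2.imwrite("pics/w5.png",c["im"])
O=np.array([534.3,-30.5]);d=c["s"]["tcp_pos"][:2]-O; print(np.linalg.norm(d),np.degrees(np.arctan2(d[1],d[0])))
E
```

```text
t: 5.0
tcp_pos: [429.6, 18.7, 71.9]
ee_rot: [1.0, -0.002, 0.005, 0.001]
ft_force: [-1.4, 1.8, 10.1]
width: 0.3
115.71298444220648 154.84356518295814
```

View pics/w5.png

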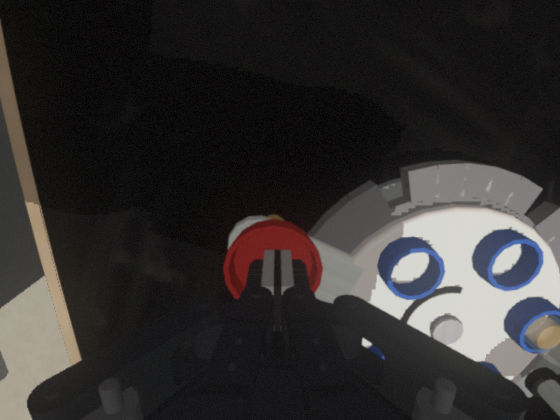

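```bash
python3 - <<'E'
from h import *
c=cam("wrist")
for z in (54,58,60): print("hub",z,pt(c,(447,329),z).round(1))
for k in blobs(c,(105,90,40),(130,255,255),15)[:6]:
    if len(k)<5: continue
    (x,y),(a,b),th=cv2.fitEllipse(k); print(np.round([x,y,a,b],1),pt(c,(x,y),66).round(1),pt(c,(x,y),60).round(1))
E
```

```text
hub 54 [537.1 -35.1  54. ]
hub 58 [534.3 -31.7  58. ]
hub 60 [532.8 -30.   60. ]
[411.2 268.   56.9  65.1] [501.2  15.9  66. ] [504.3  12.5  60. ]
[513.2 259.   54.7  60.4] [557.7  20.   66. ] [563.2  16.8  60. ]
[537.3 323.8  39.1  53.3] [584.9 -23.8  66. ] [591.6 -28.9  60. ]
[376.6 351.3   6.5  20. ] [488.4 -39.6  66. ] [491.  -45.4  60. ]
[490.9 366.5   5.2  23.9] [563.1 -55.2  66. ] [568.9 -61.6  60. ]
```

```bash
python3 -m pendant '[[-3.1,-5.4,-0.8,0,0.004,0],[-2.8,-5.6,-0.8,0,0.002,0],[-2.5,-5.7,-0.8,0,0.002,0],[-1.5,-6,-0.8,0,0.002,0],[-1.2,-5,-0.8,0,0,0],[0,0,-0.5,0,0,0]]'; python3 - <<'E'
from h import *
c=cam("wrist"); cv2.imwrite("pics/w6.png",c["im"])
O=np.array([534.3,-30.8]);d=c["s"]["tcp_pos"][:2]-O; print(np.linalg.norm(d),np.degrees(np.arctan2(d[1],d[0])))
for k in blobs(c,(105,90,40),(130,255,255),15)[:6]:
    if len(k)<5: continue
    (x,y),(a,b),th=cv2.fitEllipse(k); p=pt(c,(x,y),66)[:2]-O;print(np.round([x,y,a,b],1),p,np.linalg.norm(p),np.degrees(np.arctan2(p[1],p[0])))
E
```

```text
t: 5.7
tcp_pos: [420.7, -10.8, 72.0]
ee_rot: [1.0, -0.002, 0.005, 0.002]
ft_force: [-2.5, 0.7, 6.3]
width: -0.1
115.32828064973756 170.00191066040162
[517.  200.   62.1  68. ] [ 8.51777006 55.39118405] 56.04226687743975 81.2578297007145
[412.9 234.5  59.7  67.4] [-43.51034776  37.17659275] 57.22979478257718 139.4883941659781
[550.9 255.4  19.9  57.9] [36.75876274 23.57502618] 43.669079421935045 32.67385482842899
[529.7 342.8  40.5  52.6] [ 41.44397536 -36.1109317 ] 54.969104797488725 -41.06626268826878
[388.1 304.7  20.3  52.5] [-51.50938905  -5.16443067] 51.76763954615109 -174.27454845526225
[368.8 343.2   4.4  20.1] [-59.69060328 -31.72453395] 67.59744206489351 -152.01012031093512
```

View pics/w6.png

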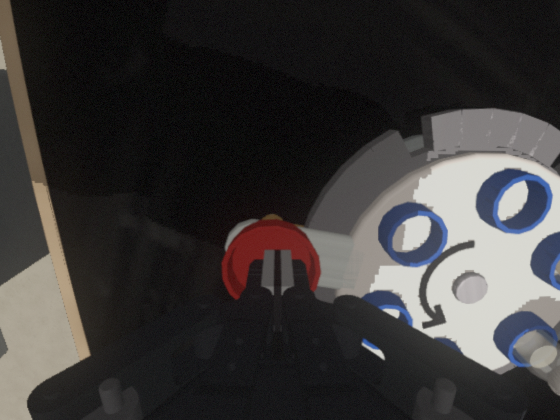

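```bash
python3 -m pendant '[[-1.5,-2.8,-0.5,0,0.003,0],[-1,-2.8,-0.5,0,0,0],[0,0,-0.3,0,0,0]]'; python3 - <<'E'
from h import *
c=cam("wrist"); cv2.imwrite("pics/w7.png",c["im"])
O=np.array([534.3,-30.8]);d=c["s"]["tcp_pos"][:2]-O; print(np.linalg.norm(d),np.degrees(np.arctan2(d[1],d[0])))
for k in blobs(c,(105,90,40),(130,255,255),15)[:3]:
    if len(k)<5: continue
    (x,y),(a,b),th=cv2.fitEllipse(k); p=pt(c,(x,y),66)[:2]-O;print(np.round([x,y,a,b],1),p,np.linalg.norm(p),np.degrees(np.arctan2(p[1],p[0])))
c=cam("side");P=[]
for k in blobs(c,(105,90,40),(130,255,255),15):
    if len(k)<5: continue
    (x,y),(a,b),th=cv2.fitEllipse(k); q=pt(c,(x,y),60)
    if abs(q[0]-534)<70 and abs(q[1]+30)<90: print(np.round([x,y,a,b],1),q.round(1))
E
```

```text
t: 6.05
tcp_pos: [419.6, -16.9, 72.3]
ee_rot: [1.0, -0.002, 0.006, 0.002]
ft_force: [-2.5, 0.7, 7.0]
width: -0.1
115.58935603680584 173.08557304186252
[515.6 187.3  62.6  70.6] [ 5.30108207 55.77541218] 56.026762131114744 84.57072591019045
[412.5 227.3  60.4  67.1] [-45.20544325  34.87243226] 57.09306990183124 142.35264812527515
[390.2 303.1  27.4  55.4] [-51.3916753  -10.55772431] 52.46493907692118 -168.39087657877485
[273.1 201.   10.8  13. ] [542.2  27.4  60. ]
[254.8 211.1  11.1  12.8] [489.5   3.6  60. ]
[257.5 226.8  11.3  12.1] [482.1 -51.8  60. ]
[279.6 231.6  10.9  14. ] [527.2 -81.4  60. ]
[298.4 222.3  11.   11.7] [578.6 -63.3  60. ]
```

Every estimate puts the table within about 1° of the next notch, so I'll let the plunger up.

```bash
python3 -m pendant '[[0,0,3,0,0,0],[0,0,3,0,0,0],[0,0,3,0,0,0],[0,0,0,0,0,0]]'; python3 -m pendant '[[0,0,4,0,0,0],[0,0,4,0,0,0],[0,0,0,0,0,0]]'
```

```text
t: 6.55
tcp_pos: [419.6, -17.0, 82.5]
ee_rot: [1.0, -0.002, 0.006, 0.003]
ft_force: [-1.8, -1.2, 3.1]
width: 0.0
t: 6.85
tcp_pos: [419.4, -16.8, 90.8]
ee_rot: [1.0, -0.002, 0.006, 0.002]
ft_force: [0.3, -0.2, -0.3]
width: 0.3
```

At a TCP height of 82.5 the spring still pushed up with 3 N, so the tooth has risen into the notch. Now I withdraw.

```bash
python3 -m pendant '[[0,0,8,0,0,0],[0,0,12,0,0,0],[0,0,20,0,0,0],[-3,0,30,0,0,0],[-3,12,30,0,0,0],[-3,15,30,0,0,0],[0,15,20,0,0,0],[0,0,0,0,0,0],[0,0,0,0,0,0]]'; python3 - <<'E'
from h import *
c=cam("wrist"); cv2.imwrite("pics/w8.png",c["im"])
O=np.array([534.3,-30.8])
for z in(86,74):
  q=pt(c,cv2.fitEllipse(red(c)[0])[0],z); d=q[:2]-O; print(z,q,np.linalg.norm(d),np.degrees(np.arctan2(d[1],d[0])))
for k in blobs(c,(105,90,40),(130,255,255),15)[:6]:
    if len(k)<5: continue
    (x,y),(a,b),th=cv2.fitEllipse(k); p=pt(c,(x,y),66)[:2]-O;print(np.round([x,y,a,b],1),np.linalg.norm(p),np.degrees(np.arctan2(p[1],p[0])))
c=cam("side");P=[]
cv2.imwrite("pics/side2.png",cv2.resize(c["im"][120:280,180:370],None,fx=4,fy=3.7,interpolation=cv2.INTER_CUBIC))
c=cam("scene");cv2.imwrite("pics/scene2.png",c["im"])
E
```

```text
t: 7.75
tcp_pos: [407.7, 27.2, 248.9]
ee_rot: [1.0, -0.002, 0.005, 0.001]
ft_force: [0.8, -0.2, 0.3]
width: 0.0
86 [415.82877072 -16.27252469  86.        ] 119.358618064102 173.00903475593665
74 [416.19089697 -21.16571583  74.        ] 118.50139092137728 175.33664757720945
[396.2 187.7  26.9  27.9] 54.96515393608875 83.67186670419031
[340.3 252.2  23.1  25.8] 55.64303757970864 -156.03336466351885
[431.6 216.3  23.4  26.1] 55.28919078497912 22.24808764288251
[349.2 207.2  24.8  25.8] 55.009992839514354 143.74641545054743
[375.2 276.7  21.   23.8] 56.38085339135309 -96.47649818414087
[422.1 260.   22.7  30.1] 59.35561649791885 -35.44695714388326
```

View pics/w8.png

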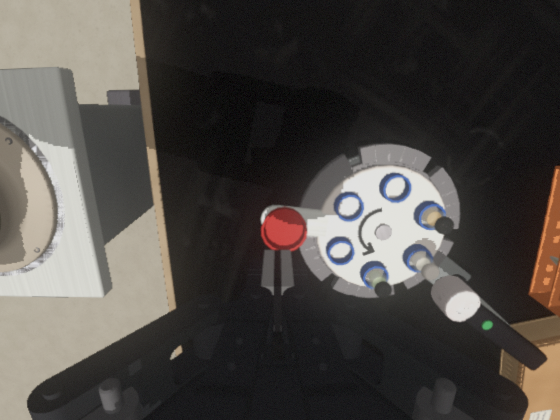

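View pics/side2.png

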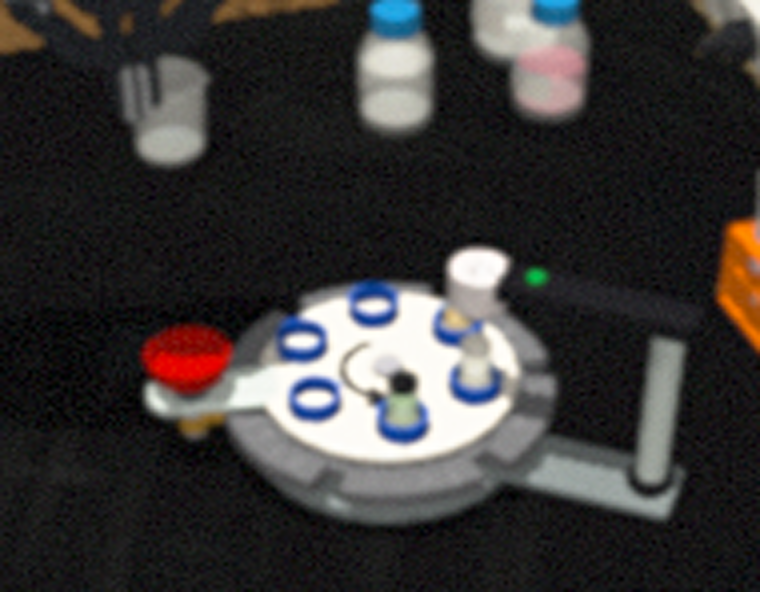

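View pics/scene2.png

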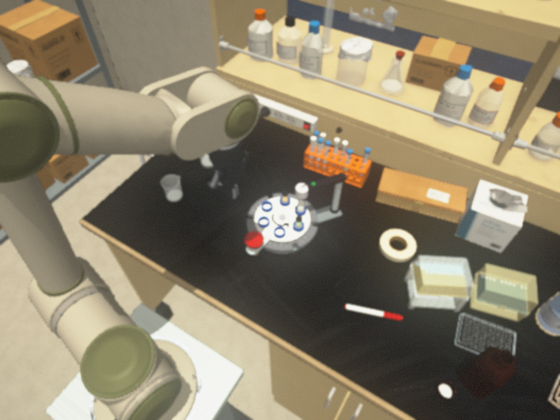

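The wrist view shows the cup at (284,228) and the white-capped vial under the reader head at (457,297). The pockets are 60.0° on, and the cup is at 173.0° at rim height 86, so the plunger is fully up. The vials are upright and the bystanders look unmoved.

```bash
python3 - <<'E'
from bench import r
print(r.hand_in())
E
```

```text
the job is handed in; nothing more can be done
None
```

The table has been turned one place anticlockwise and is locked in the next notch, with the white-capped vial under the reader. I handed the job in at about 8 s of the 35 s allowed.

- **Moves:** I closed the gripper, pressed the plunger to its end stop, led the cup 60° round with the fingertips, let the plunger up and withdrew to a TCP height of about 249 mm. The force on the tool was at most about 12 N wherever I read it.
- **Notch:** the three empty pockets stand 60° on from the start, to within about 1° each. The cup was measured at 173.0° against 173.3° expected.
- **Plunger:** during release the spring still pushed with 3.1 N at a TCP height of 82.5 mm (cup floor about 74.5 mm), so it had come almost all the way up before the fingers left it. The cup's angle in the last wrist view fits its rim at 86 mm, fully up, and not at 74 mm. I did not measure the plunger's height directly.
- **Vials and bystanders:** the last side and wrist pictures show the vials upright in their pockets. The beaker, blue-capped bottle, tape and marker look unmoved by eye.
- **Disagreements:** early estimates of the turning axis differed by up to 10 mm between cameras, because I had taken the raised blue collars to be at disc height. With the collars at about 66 mm the wrist views agreed. While I was turning, single-pocket angles also differed by 2–3°, so I went by their mean and the fingertip position.

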